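# Restock the picking bin from the parts tote

## Robot

A 6-joint arm with a two-finger parallel gripper is mounted at the origin on a cart in front of the work surface, level with it; the furniture and walls round the work are solid. World frame = base frame: x ahead of the robot, y to its left, z up, the work surface at z = 0. Lengths are in mm, angles in rad, forces in N, time in s.
With the tool pointing down it reaches from about 350 to 1000 mm from the base axis. Payload 7.1 kg.
Tool frame: the origin (TCP) lies midway between the tips of the shut fingers; the grasp point (between the pads) lies 19 mm behind it; z points along the fingers, y is the line along which they close (so a half turn about z gives the same grasp; the last joint's range is limited). The gripper opens to 85 mm and grips with 20 to 120 N. Pads are 22 mm wide; open, the fingers measure 114 mm over their backs; the gripper's body (76 mm by 85 mm) begins 54 mm behind the grasp point. The pads swing forward as they close: fully open they stand 13 mm farther back than shut.
Start: joints at [-1.345, 0.423, 1.63, -0, 1.089, -0.019], TCP at [151.496, -606.345, 231.319] pointing down, gripper open.
Joint ranges: [-3, 3], [-0.9, 2.11], [0.09, 2.58], [-1.31, 4.45], [0.11, 2.69], [-2.54, 2.54]. Speed limits (rad/s): [2.39, 2.39, 3.01, 3.14, 3.14, 3.14].

## Interface

Orientations are given as a unit quaternion [x, y, z, w].
In Python, from station import arm, imaging, sign_off gives the robot as it stands (arm), with the cameras (imaging) and the job as plain functions.
- The arm moves only by the tool steer_hand, called after "Emit:" by a JSON object that holds its "op" and its "data". Schema: {"type":"object","properties":{"steps":{"type":"string"},"aperture":{"type":"number"},"force":{"type":"number"},"only":{"type":"string"},"quiet":{"type":"boolean"},"lines":{"type":"string"}},"required":["steps"],"additionalProperties":false}. steps is a string of 1 to 12 rows, parted by semicolons, with the numbers parted by commas; each row has 6 numbers: dx, dy, dz in mm, then a rotation vector rx, ry, rz in rad; each row shifts and turns the commanded pose from where the row before left it, along the tool's axes as they then stand; what a row does not reach is not made up. A row lasts 1/12 s, in which the tool goes at most 41.7 mm and 0.125 rad, less where a joint would pass 70% of its speed; a pose out of reach is approached as far as the arm can. aperture is the opening from 0.0 (shut) to 1.0 (fully open), set as the call begins (left out keeps the last). The fingers move at their own pace and stop on an object; force is the grip in N (left out, the last holds). Time passes only in rows, so rows that do not move let the fingers close. The tool returns the time, the measured TCP pose, the force, the opening and the grip force at its end. only (a regular expression) keeps the lines of the reply that match it, lines (a string "A,B") keeps lines A to B, and quiet returns only ok. Input that does not fit is refused with a message, and nothing moves.
- arm.state(): the state, without advancing time (a new reading comes with each control period).
- imaging.camera(name): name is "side" or "top" or "wrist"; returns a dict with "frame" (420x560x3 uint8, red, green, blue), "fx", "fy", "cx", "cy" (pixels), "xyz" and "orientation" of the camera in the world. Camera axes: x right, y down, z forward; pixel columns grow to the right and rows downward; lengths in mm; the calibration is good to about 2 mm. The wrist camera is an equidistant fisheye: a pixel r from the principal point sees the ray r / f radians off the axis. A picture is of the moment at which its call begins. There is no depth.
- sign_off(): hands the job in; it is judged then, once.
The state is a dict: "t": time; "joint_pos": joint angles; "qvel": joint speeds; "tau": joint torques, N m; "tool_pos": TCP position; "ee_rot": TCP orientation; "contact_force": force on the tool from outside, world axes, zero at the start; "wrist_torque": the same for the moment, N m; "grip_width": opening from 0.0 (shut) to 1.0 (fully open); "grip_force": force on a finger pad.
Only numpy, scipy, OpenCV 4.12 (cv2) and the standard library are available. Lean on these libraries where they do the work, as an engineer would, in place of code of your own. Each camera call takes 0.05 s, during which the arm holds its last target. There are 200 camera calls.

## Task

Carry the tote of pipe couplings over to the picking bin and tip it so that all four couplings go into the bin. Then set the empty tote down on the top tier of the stand, level and fully home with all four corner holes over the posts; do not let it drop, and do not knock the other things on the bench about.

Things in the scene. Friction and masses are not known exactly. Their poses are not given: they have to be found in the camera images.
- tote: sheet-metal parts tote, 0.28 to 0.46 kg empty, open on top. Origin: under its floor's centre. Floor 180 mm (x) by 164 mm (y), 4 mm thick. Walls at +x and at y = +-80 mm are 45 mm high; the sides drop to 25 mm near the -x end, which is open for pouring but for a low lip. It starts on the bench with the -x end roughly towards the robot. Over the ears it is 226 mm wide
- tote_bar (a point): middle of the tote's wooden carrying bar: tote frame (0, 0, 121) mm. The bar, 20 mm thick (x) and 28 mm tall with flat sides, lies along the tote's y over its middle, fixed between two uprights 28 mm wide (x), 164 mm of clear bar between them. Axes as the tote's
- tote_lip (a point): middle of the top of the tote's pouring lip, where the last 13 mm of the floor rise gently by 4 mm: tote frame (-90, 0, 8) mm. Axes as the tote's. Tipped lip-down, the tote sheds its couplings at 40 to 65 degrees
- tote_hole (a point): centre of one of the tote's four ear holes, at the ear's underside: tote frame (73, 96, 2) mm. The ears stand out 2 mm above the tote's underside at the four corners, 34 mm square, 4 mm thick, each with a plain hole 18 mm wide; hole centres at x = +-73, y = +-96 mm
- bin: hopper-front picking bin, grey plastic, empty, fixed to the bench. Origin: under its floor's centre. 240 mm (x) by 160 mm (y) outside, walls and floor 4 mm. The back wall (+x) is 108 mm high, the sides 104 mm, sloping down from x = -45 mm to the front wall (-x, towards the robot), 54 mm high
- bin_mouth (a point): a point in the bin's open top: bin frame (10, 0, 101) mm. Axes as the bin's. Behind the work a wall shelf begins 0.73 m ahead of the robot's base axis, about 0.2 m above the bench
- stand: two-tier steel stand, fixed to the bench, 176 mm (x) by 218 mm (y). Origin: on the bench under its centre. Its lower shelf holds a small carton and a roll of tape, which are fixed to it; its upper tier is a bare frame with four corner posts. The tote belongs on the posts' collars, an ear hole over each pin, either way round
- stand_seat (a point): centre of the stand at the height 78 mm above the bench, where the tote's origin belongs (ears on the collars, floor 2 mm lower). Axes as the stand's
- stand_pin (a point): tip of one of the stand's four posts: stand frame (73, 96, 104) mm; the posts are at x = +-73, y = +-96 mm. Each has a collar 26 mm across with its top at 80 mm and on it a pin 10 mm in diameter, 24 mm tall, whose upper 8 mm taper to 4 mm
- coupling_0: a plastic pipe coupling: a hollow cylinder 39 mm across, 40 mm long, 0.05 kg; one of four alike, standing in the tote. Origin: centre of one end face; its z is the cylinder's axis
- coupling_0_mid (a point): middle of that coupling, 20 mm along its z from its origin
- coupling_1: a plastic pipe coupling: a hollow cylinder 39 mm across, 40 mm long, 0.05 kg; one of four alike, standing in the tote. Origin: centre of one end face; its z is the cylinder's axis
- coupling_1_mid (a point): middle of that coupling, 20 mm along its z from its origin
- coupling_2: a plastic pipe coupling: a hollow cylinder 39 mm across, 40 mm long, 0.05 kg; one of four alike, standing in the tote. Origin: centre of one end face; its z is the cylinder's axis
- coupling_2_mid (a point): middle of that coupling, 20 mm along its z from its origin
- coupling_3: a plastic pipe coupling: a hollow cylinder 39 mm across, 40 mm long, 0.05 kg; one of four alike, standing in the tote. Origin: centre of one end face; its z is the cylinder's axis
- coupling_3_mid (a point): middle of that coupling, 20 mm along its z from its origin
- tape_measure: a tape measure, 36 x 78 x 64 mm high, standing near the front edge of the bench; a bystander. Origin on its underside
- glue_bottle: a squeeze bottle with a nozzle, 47 mm across, 168 mm high, on the left of the bench; a bystander. Origin on its underside

How it is judged (in metres and radians):
On the way:
1. the tote is tipped (more than 40 degrees) with its pouring lip above the bin (angle between tote's own z axis and vertical above 0.7 rad and horizontal distance between tote_lip and bin_mouth below 0.12 m and height (world z) of tote_lip above 0.05 m), for 0.1 s.
At the end, for the whole second after the job is handed in: All four couplings at rest inside the bin (middles within its walls, below 95 mm); the tote released, at rest and level (0.04 rad) on the four collars: origin within 8 mm sideways and 4 mm in height of stand_seat, long axis within 0.08 rad of the stand's, either way round (x of coupling_0_mid in the frame of bin between -0.118 and 0.118 m and y of coupling_0_mid in the frame of bin between -0.078 and 0.078 m and z of coupling_0_mid in the frame of bin between 0 and 0.095 m and linear speed of each of coupling_0, coupling_1, coupling_2, coupling_3 below 0.02 m/s and x of coupling_1_mid in the frame of bin between -0.118 and 0.118 m and y of coupling_1_mid in the frame of bin between -0.078 and 0.078 m and z of coupling_1_mid in the frame of bin between 0 and 0.095 m and x of coupling_2_mid in the frame of bin between -0.118 and 0.118 m and y of coupling_2_mid in the frame of bin between -0.078 and 0.078 m and z of coupling_2_mid in the frame of bin between 0 and 0.095 m and x of coupling_3_mid in the frame of bin between -0.118 and 0.118 m and y of coupling_3_mid in the frame of bin between -0.078 and 0.078 m and z of coupling_3_mid in the frame of bin between 0 and 0.095 m and horizontal distance between tote and stand_seat below 0.008 m and z of tote in the frame of stand_seat below 0.004 m and angle between tote's own z axis and vertical below 0.04 rad and angle between the x axis of tote and the x axis of stand, either way round below 0.08 rad and linear speed of tote below 0.01 m/s); the robot touches nothing.
It fails at once if the tape measure is knocked more than 40 mm from its place (distance of tape_measure from where it was at the start of the episode above 0.04 m).
It fails at once if the glue bottle is knocked more than 40 mm from its place (distance of glue_bottle from where it was at the start of the episode above 0.04 m).
It fails at once if the tote is dropped: it falls, held by nothing, from more than 35 mm above the stand's collars (contact force between tote and anything else below 0.05 N and height (world z) of tote above 0.115 m and linear speed of tote above 0.2 m/s).
It also fails if it takes over 64 s, if anything falls off the work surface, if the arm or the gripper's body presses on something with over 40 N, if the wrist force passes 120 N, or if a joint passes its speed limit or range.

## Working session

There is one attempt and no reset: what is moved stays moved. The work goes in short steps, Python scripts to look and compute and a tool call to move; the robot and the scene stay as the last step left them, time stands still between calls to the robot, and variables do not carry over. Pictures are saved under pics/ and viewed, at most 10 in all, crops included, and the job is handed in when it is done.

```bash
ls; mkdir -p pics
```

Run:
```python
from station import arm, imaging, sign_off
import cv2
for n in ("top","side"):
    c=imaging.camera(n); cv2.imwrite(f"pics/{n}0.png",c["frame"][:,:,::-1]); print(n,{k:v for k,v in c.items() if k!="frame"})
print(arm.state())
```

```text
pics
station.py
top {'fx': 401.4488285670119, 'fy': 401.4488285670119, 'cx': 279.8064073093249, 'cy': 218.81871504112894, 'xyz': array([ 269.77360921,   36.09946736, 1431.49264132]), 'orientation': array([-0.69516901,  0.71221666, -0.0665029 ,  0.07116767])}
side {'fx': 543.7109607556678, 'fy': 543.7109607556678, 'cx': 283.405475521685, 'cy': 203.24345739998813, 'xyz': array([  584.80668221, -1276.85142088,   869.24077003]), 'orientation': array([ 0.86981225,  0.02896204, -0.01025292, -0.49242535])}
{'t': 0.1, 'joint_pos': array([-1.34504110e+00,  4.23761415e-01,  1.63062931e+00, -1.80742750e-05,
        1.08859106e+00, -1.89961630e-02]), 'qvel': array([-0.00077405,  0.00053904, -0.00161776,  0.00023368, -0.00118923,
        0.00030636]), 'tau': array([ 6.25842549e-04, -5.58426154e+01, -2.82445854e+01,  5.21319555e-05,
        2.96152219e-03, -1.79991582e-05]), 'tool_pos': array([ 151.35737056, -605.87937821,  230.61911676]), 'ee_rot': array([ 9.92520683e-01,  1.22074613e-01, -7.96368523e-05, -6.90029379e-04]), 'contact_force': array([-0.16646861, -0.04414868, -0.02139399]), 'wrist_torque': array([-0.01246219, -0.01133925,  0.01496534]), 'grip_force': 0.0, 'grip_width': 1.0027741280248008}
```

View pics/top0.png

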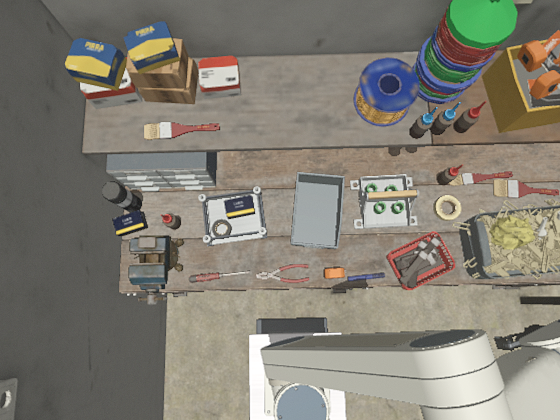

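View pics/side0.png

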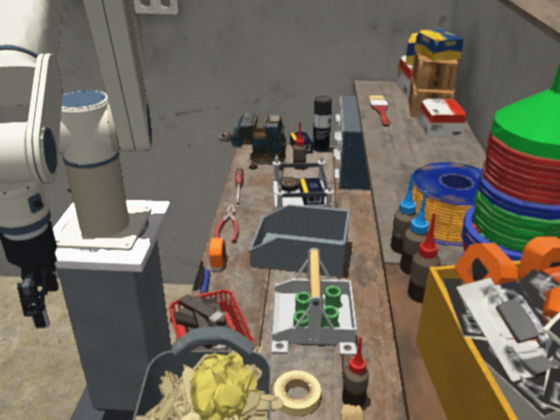

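The top view shows the stand around (233,215), the bin around (318,210), the tote around (387,202) with its bar running about (367,197)-(416,193), the tape measure at (335,273) and the glue bottle at (172,220). Next I'll zoom in to measure them.

Create h.py:
```python
import numpy as np, cv2
from scipy.spatial.transform import Rotation as R
from station import arm, imaging, sign_off
def ray(c,u,v):
    return R.from_quat(c["orientation"]).apply([(u-c["cx"])/c["fx"],(v-c["cy"])/c["fy"],1.])
def plane(c,u,v,z):
    d=ray(c,u,v); return c["xyz"]+d*(z-c["xyz"][2])/d[2]
def proj(c,p):
    q=R.from_quat(c["orientation"]).inv().apply(np.atleast_2d(p)-c["xyz"])
    return np.c_[c["fx"]*q[:,0]/q[:,2]+c["cx"],c["fy"]*q[:,1]/q[:,2]+c["cy"]]
def crop(c,u0,v0,w,h,s,name):
    f=c["frame"][v0:v0+h,u0:u0+w,::-1]
    cv2.imwrite(name,cv2.resize(f,None,fx=s,fy=s,interpolation=cv2.INTER_CUBIC))
```

Run:
```python
from h import *
c=imaging.camera("top"); crop(c,190,165,240,90,3.33,"pics/t1.png")
a=cv2.resize(c["frame"][165:255,190:270],None,fx=5,fy=5,interpolation=3)
b=cv2.resize(c["frame"][165:255,350:430],None,fx=5,fy=5,interpolation=3)
cv2.imwrite("pics/t1.png",np.hstack([a,b])[:,:,::-1])
```

```text
(no output)
```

View pics/t1.png

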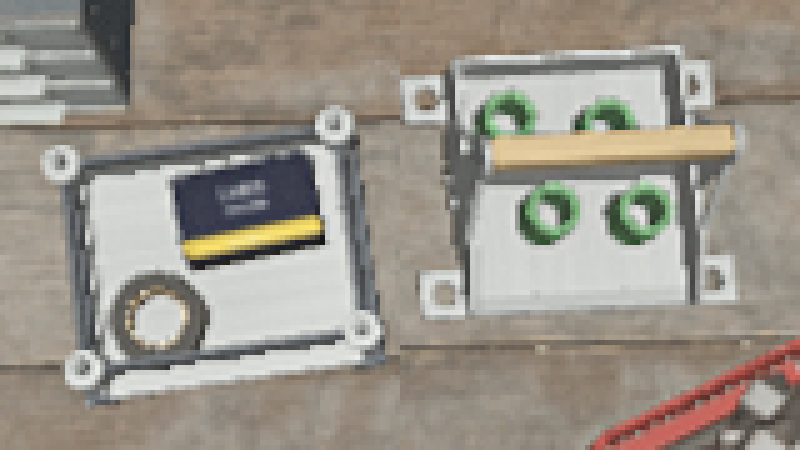

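Crop shows stand collars at crop (60,163),(334,124),(361,328),(84,370), and tote ear holes at (428,100),(695,85),(713,280),(444,294), with the lip end facing the robot.

Run:
```python
from h import *
c=imaging.camera("top")
def fit(name,model,px,z):
    P=np.array([plane(c,u,v,zz)[:2] for (u,v),zz in zip(px,z)]); M=np.array(model,float)
    m0,p0=M.mean(0),P.mean(0); A=(M-m0).T@(P-p0); th=np.arctan2(A[0,1]-A[1,0],A[0,0]+A[1,1])
    Rm=np.array([[np.cos(th),-np.sin(th)],[np.sin(th),np.cos(th)]]); t=p0-Rm@m0
    print(name,t.round(1),"yaw",round(th,4),"res",(P-(M@Rm.T+t)).round(1).tolist()); return t,th
# order TL(+x,+y) TR(+x,-y) BR BL
M=[(73,96),(73,-96),(-73,-96),(-73,96)]
g=lambda L,o:[(x/5-.4+o,y/5-.4+165) for x,y in L]
S=fit("stand",M,g([(60,163),(334,124),(361,328),(84,370)],190),[84]*4)
T=fit("tote",M,g([(28,100),(295,85),(313,280),(44,294)],350),[5]*4)
B=fit("bin",[(120,80),(120,-80),(-120,-80),(-120,80)],[(297.5,172.5),(343.5,178.5),(337,249.5),(291,244)],[107,107,54,54])
a=[plane(c,350+x/5-.4,165+y/5-.4,135)[:2] for x,y in[(90,152),(337,138)]]
print("bar ends z135",a,np.mean(a,0))
# refine check: bin side view overlay
s=imaging.camera("side"); f=s["frame"][:,:,::-1].copy()
def ov(t,pts,col):
    Rz=R.from_euler("z",t[1]); 
    for p in proj(s,Rz.apply(np.array(pts,float))+[*t[0],0]): cv2.circle(f,tuple(np.round(p*1).astype(int)),1,col,-1)
ov(B,[(120,80,108),(120,-80,108),(-120,-80,54),(-120,80,54)],(0,0,255))
ov(S,[(x,y,92) for x,y in M],(0,0,255)); ov(T,[(x,y,6) for x,y in M]+[(0,82,121),(0,-82,121)],(0,0,255))
cv2.imwrite("pics/s1.png",cv2.resize(f[130:370,200:400],None,fx=3,fy=2.5,interpolation=3))
print(plane(c,335,273,30),plane(c,172,218,150))
```

```text
stand [558.3 207.1] yaw 0.1228 res [[0.1, -0.3], [-0.3, -0.0], [0.4, 1.2], [-0.2, -0.9]]
tote [ 603.2 -337.2] yaw 0.0234 res [[-1.1, 1.5], [0.8, -3.3], [0.6, -0.3], [-0.3, 2.1]]
bin [560.2 -87.3] yaw -0.1275 res [[2.9, 0.4], [-2.3, 2.3], [-1.6, -0.8], [1.0, -1.8]]
bar ends z135 [array([ 599.29896964, -251.98587406]), array([ 604.6809491 , -416.50441223])] [ 601.98995937 -334.24514315]
[ 350.7419394 -144.4398258   30.       ] [534.5327984  393.24202186 150.        ]
```

View pics/s1.png

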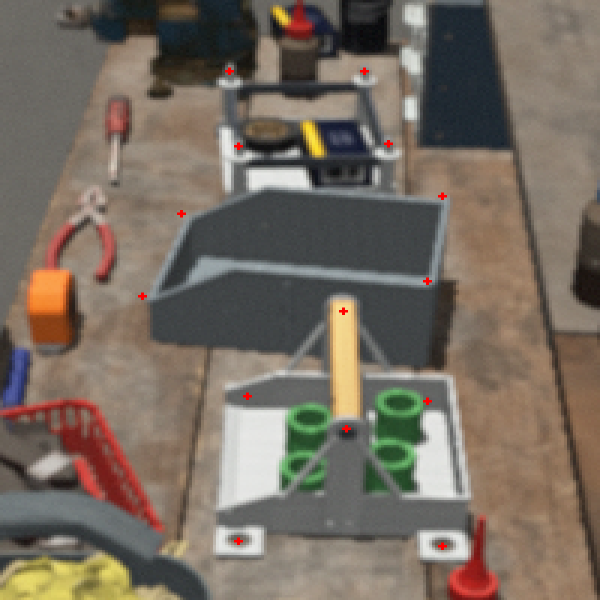

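The model overlay agrees with the side view (pins, holes and bar all line up). The moves are: turn the tool, then go above the bar.

Emit:
{"op": "steer_hand", "data": {"steps": "0,0,0,0,0,-0.1227;0,0,0,0,0,-0.1227;0,0,0,0,0,-0.1227;0,0,0,0,0,-0.1227;0,0,0,0,0,-0.1227;0,0,0,0,0,-0.1227;0,0,0,0,0,-0.1227;0,0,0,0,0,-0.1227;0,0,0,0,0,-0.1227;0,0,0,0,0,-0.1227;0,0,0,0,0,-0.1227", "aperture": 1.0, "force": 60}}

```text
t: 1.17
tool_pos: [151.5, -606.2, 231.2]
ee_rot: [0.697, 0.718, 0.0, -0.0]
contact_force: [-0.2, -0.7, -0.2]
grip_width: 1.003
grip_force: 0.0
```

Emit:
{"op": "steer_hand", "data": {"steps": "20,35,0,0,0,0;20,35,0,0,0,0;20,35,0,0,0,0;20,35,0,0,0,0;20,35,0,0,0,0;20,35,0,0,0,0;20,35,0,0,0,0;20,35,0,0,0,0;20,35,0,0,0,0;20,35,0,0,0,0;20,35,0,0,0,0;20,35,0,0,0,0"}}

```text
t: 2.17
tool_pos: [567.2, -355.1, 231.3]
ee_rot: [0.699, 0.715, -0.0, -0.0]
contact_force: [0.2, -0.7, -0.2]
grip_width: 0.995
grip_force: 0.0
```

Create st.py:
```python
from h import *
s=arm.state(); q=s["joint_pos"]; r=R.from_quat(s["ee_rot"])
print("t",s["t"],"q",q.round(3),"pos",s["tool_pos"].round(1)); print("tool x,y,z in world:",r.as_matrix().T.round(4).tolist())
e=lambda a,v:R.from_euler(a,v)
m=e("z",q[0])*e("y",q[1]+q[2])*e("z",q[3])*e("y",q[4])*e("z",q[5]+np.pi/2)
print("model err",(m.inv()*r).magnitude().round(4),"F",s["contact_force"].round(1),"grip",s["grip_width"],s["grip_force"])
open("log.txt","a").write(repr([q.tolist(),s["tool_pos"].tolist(),s["ee_rot"].tolist()])+"\n")
```

```bash
python3 st.py
```

```text
t 2.1667 q [-0.577  0.488  1.525 -0.     1.129 -0.601] pos [ 567.2 -355.1  231.3]
tool x,y,z in world: [[-0.0238, 0.9997, -0.0], [0.9997, 0.0238, -0.0001], [-0.0001, -0.0, -1.0]]Traceback (most recent call last):
  File "st.py", line 6, in <module>
    print("model err",(m.inv()*r).magnitude().round(4),"F",s["contact_force"].round(1),"grip",s["grip_width"],s["grip_force"])
                      ^^^^^^^^^^^^^^^^^^^^^^^^^^^^^
AttributeError: 'float' object has no attribute 'round'
```

```bash
sed -i 's/(m.inv()\*r).magnitude().round(4)/round(float((m.inv()*r).magnitude()),4)/' st.py
```

Emit:
{"op": "steer_hand", "data": {"steps": "18,35,0,0,0,0;0,0,0,0,0,0"}}

```text
t: 2.33
tool_pos: [605.9, -333.7, 231.3]
ee_rot: [0.697, 0.717, 0.001, 0.001]
contact_force: [-1.3, -0.6, 0.2]
grip_width: 0.997
grip_force: 0.0
```

```bash
python3 st.py
```

Run:
```python
from h import *
c=imaging.camera("wrist"); print({k:v for k,v in c.items() if k!="frame"}); cv2.imwrite("pics/w1.png",c["frame"][:,:,::-1])
```

```text
t 2.3333 q [-0.521  0.52   1.471  0.002  1.148 -0.551] pos [ 605.9 -333.7  231.3]
tool x,y,z in world: [[-0.0284, 0.9996, 0.0004], [0.9996, 0.0284, 0.0031], [0.0031, 0.0005, -1.0]]
model err 0.0 F [-1.3 -0.6  0.2] grip 0.9969032559138143 0.0
{'fx': 325.19226210127806, 'fy': 325.19226210127806, 'cx': 282.45519630804324, 'cy': 216.4035822773834, 'xyz': array([ 602.91264746, -260.67372295,  374.11163459]), 'orientation': array([0.98952757, 0.01402687, 0.00419571, 0.14359958])}
```

View pics/w1.png

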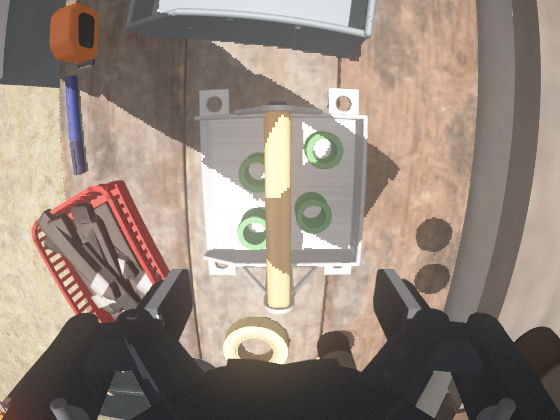

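The wrist view shows the bar running from about (278,110) to (279,307), centred between the fingers. I'll compute its position.

Emit:
{"op": "steer_hand", "data": {"steps": "0,0,0,0,0,0", "quiet": true}}

```text
ok
```

Run:
```python
from h import *
c=imaging.camera("wrist"); s=arm.state(); print(s["tool_pos"].round(1))
def fplane(u,v,z):
    d=np.array([u-c["cx"],v-c["cy"]]); r=np.hypot(*d); a=r/c["fx"]
    k=R.from_quat(c["orientation"]).apply([*(d/r*np.sin(a)),np.cos(a)]); return (c["xyz"]+k*(z-c["xyz"][2])/k[2]).round(1)
for u,v in [(266,115),(290,115),(268,305),(290,305),(265,200),(290.5,200)]: print(u,v,fplane(u,v,135))
for u,v in [(214,102),(343,103),(222,268),(337,268)]: print("ear",fplane(u,v,6))
```

```bash
python3 st.py
```

```text
[ 599.7 -337.5  230.8]
266 115 [ 586.4 -258.5  135. ]
290 115 [ 603.7 -258.1  135. ]
268 305 [ 589.9 -414.   135. ]
290 305 [ 608.8 -413.5  135. ]
265 200 [ 586.7 -322.   135. ]
290.5 200 [ 606.  -321.5  135. ]
ear [ 520.8 -240.6    6. ]
ear [ 665.7 -238.4    6. ]
ear [ 526.7 -442.8    6. ]
ear [ 671.8 -438.9    6. ]
t 2.5167 q [-0.53   0.517  1.478 -0.     1.148 -0.554] pos [ 599.7 -337.5  230.8]
tool x,y,z in world: [[-0.0241, 0.9997, 0.0004], [0.9997, 0.0241, -0.0011], [-0.0011, 0.0003, -1.0]]
model err 0.0 F [-0.4 -0.7 -0.2] grip 1.0012048702047214 0.0
```

Emit:
{"op": "steer_hand", "data": {"steps": "0,2,30,0,0,0;0,0,30,0,0,0;0,0,30,0,0,0;0,0,25,0,0,0;0,0,13,0,0,0;0,0,0,0,0,0"}}

```text
t: 3.02
tool_pos: [599.2, -337.4, 100.0]
ee_rot: [0.699, 0.715, -0.001, -0.003]
contact_force: [-0.4, 1.3, 0.4]
grip_width: 0.999
grip_force: 0.0
```

Emit:
{"op": "steer_hand", "data": {"steps": "0,0,0,0,0,0;0,0,0,0,0,0;0,0,0,0,0,0;0,0,0,0,0,0;0,0,0,0,0,0;0,0,0,0,0,0;0,0,0,0,0,0;0,0,0,0,0,0", "aperture": 0, "force": 110}}

```text
t: 3.68
tool_pos: [602.8, -337.9, 104.8]
ee_rot: [0.699, 0.715, 0.0, 0.001]
contact_force: [-1.3, 1.3, 5.7]
grip_width: 0.216
grip_force: 108.8
```

```bash
python3 st.py
```

```text
t 3.6833 q [-0.528  0.663  1.544 -0.     0.933 -0.552] pos [ 602.8 -337.9  104.8]
tool x,y,z in world: [[-0.0238, 0.9997, -0.001], [0.9997, 0.0238, 0.0014], [0.0014, -0.001, -1.0]]
model err 0.0 F [-1.3  1.3  5.7] grip 0.21566489936675284 108.80686283111572
```

Gripped (opening 0.216 ≈ 18 mm, 109 N). Next is the lift, along with a check of which pouring direction suits the wrist joints.

Emit:
{"op": "steer_hand", "data": {"steps": "0,0,-5,0,0,0;0,0,-15,0,0,0;0,0,-25,0,0,0;0,0,-30,0,0,0;0,0,-30,0,0,0;0,0,-30,0,0,0;0,0,-30,0,0,0;0,0,-25,0,0,0;0,0,-10,0,0,0;0,0,0,0,0,0;0,0,0,0,0,0"}}

```text
t: 4.6
tool_pos: [601.7, -337.3, 302.7]
ee_rot: [0.699, 0.715, -0.0, -0.0]
contact_force: [0.2, -0.0, -6.5]
grip_width: 0.219
grip_force: 108.1
```

```bash
python3 st.py
```

Create plan.py:
```python
from h import *
from scipy.optimize import least_squares
L=[eval(l) for l in open("log.txt")]
def wc(p,q):  # a1,L2,L3,h-> elbow chain ; d6
    a,l2,l3,h=p; s=q[1]+q[2]; return a+l2*np.sin(q[1])+l3*np.sin(s), h+l2*np.cos(q[1])+l3*np.cos(s)
Q=[([-1.345,.4238,1.6306,0,1.0886,-.019],[151.36,-605.88,230.6])]+[(l[0],l[1]) for l in L]
f=lambda p:np.concatenate([np.subtract(wc(p,q),(np.hypot(*x[:2]),x[2])) for q,x in Q])
r=least_squares(f,[0,450,450,100]); print("fit a,L2,L3,h-d6",r.x.round(1),np.abs(r.fun).max().round(2))
for nm,yaw in(("lip+y",-1.698),("lip-y",1.443)):
  for th in (0,.35,.7,1.05,1.25):
    W=R.from_euler("z",yaw)*R.from_matrix([[0,1,0],[1,0,0],[0,0,-1]])*R.from_euler("x",-th)
    M=R.from_euler("y",-2.0)*R.from_euler("z",.1)*W*R.from_euler("z",-np.pi/2)
    e=M.as_euler("ZYZ"); print(nm,th,"j4,5,6",e.round(2))
```

```bash
python3 plan.py
```

```text
t 4.6 q [-0.528  0.456  1.407 -0.     1.279 -0.552] pos [ 601.7 -337.3  302.7]
tool x,y,z in world: [[-0.0237, 0.9997, 0.0004], [0.9997, 0.0237, -0.0007], [-0.0007, 0.0004, -1.0]]
model err 0.0 F [ 0.2 -0.  -6.5] grip 0.2189336029455952 108.10679197311401
fit a,L2,L3,h-d6 [  1.  489.6 486.8   6.7] 8.8
lip+y 0 j4,5,6 [-0.    1.14  1.6 ]
lip+y 0.35 j4,5,6 [-0.38  1.18  1.75]
lip+y 0.7 j4,5,6 [-0.74  1.26  1.88]
lip+y 1.05 j4,5,6 [-1.08  1.38  1.96]
lip+y 1.25 j4,5,6 [-1.27  1.46  1.99]
lip-y 0 j4,5,6 [ 0.    1.14 -1.54]
lip-y 0.35 j4,5,6 [ 0.38  1.16 -1.7 ]
lip-y 0.7 j4,5,6 [ 0.75  1.23 -1.84]
lip-y 1.05 j4,5,6 [ 1.1   1.34 -1.94]
lip-y 1.25 j4,5,6 [ 1.29  1.41 -1.97]
```

Pouring with the lip towards -y keeps all joints inside range. I'll move over the bin and turn there.

Emit:
{"op": "steer_hand", "data": {"steps": "10,-3,0,0,0,0;20,-5,0,0,0,0;30,-6,0,0,0,0;32,-6,0,0,0,0;32,-6,0,0,0,0;32,-6,0,0,0,0;32,-6,0,0,0,0;30,-5,0,0,0,0;20,-3,0,0,0,0;10,0,0,0,0,0;0,0,0,0,0,0"}}

```text
t: 5.52
tool_pos: [548.9, -88.2, 301.6]
ee_rot: [0.698, 0.716, -0.001, -0.002]
contact_force: [-0.4, -0.6, -5.4]
grip_width: 0.215
grip_force: 108.1
```

Emit:
{"op": "steer_hand", "data": {"steps": "0,0,0,0,0,-0.06;0,0,0,0,0,-0.12;0,0,0,0,0,-0.125;0,0,0,0,0,-0.125;0,0,0,0,0,-0.125;0,0,0,0,0,-0.125;0,0,0,0,0,-0.125;0,0,0,0,0,-0.125;0,0,0,0,0,-0.125;0,0,0,0,0,-0.125;0,0,0,0,0,-0.12;0,0,0,0,0,-0.119"}}

```text
t: 6.52
tool_pos: [550.0, -91.7, 302.1]
ee_rot: [0.061, 0.998, -0.0, -0.001]
contact_force: [-0.5, -0.1, -5.9]
grip_width: 0.212
grip_force: 108.2
```

Emit:
{"op": "steer_hand", "data": {"steps": "0,0,0,0,0,0;0,0,0,0,0,0"}}

```text
t: 6.68
tool_pos: [550.1, -91.4, 302.4]
ee_rot: [0.066, 0.998, -0.0, -0.001]
contact_force: [-0.5, 0.3, -5.6]
grip_width: 0.214
grip_force: 108.1
```

```bash
python3 st.py
```

```text
t 6.6833 q [-0.186  0.248  1.71  -0.     1.185 -1.624] pos [550.1 -91.4 302.4]
tool x,y,z in world: [[-0.9912, 0.132, 0.0014], [0.132, 0.9912, -0.0002], [-0.0014, 0.0, -1.0]]
model err 0.0 F [-0.5  0.3 -5.6] grip 0.2143071527389318 108.10616970062256
```

Emit:
{"op": "steer_hand", "data": {"steps": "-2,10,5,0,0,0;-2,25,10,0,0,0;-3,30,10,0,0,0;-3,30,10,0,0,0;-2,20,10,0,0,0;-2,10,10,0,0,0;0,0,0,0,0,0;0,0,0,0,0,0"}}

```text
t: 7.35
tool_pos: [579.8, 31.8, 247.2]
ee_rot: [0.064, 0.998, -0.0, -0.001]
contact_force: [-0.9, -0.7, -5.8]
grip_width: 0.215
grip_force: 108.5
```

Create lip.py:
```python
from h import *
s=arm.state(); r=R.from_quat(s["ee_rot"]); l=s["tool_pos"]+r.apply([0,-90,97]); b=R.from_euler("z",.1275).apply(l-[560.2,-87.3,0])
print("lip in bin",b.round(1),"tilt",round(float(np.arccos(-r.as_matrix()[2,2])),3),"q",s["joint_pos"].round(2))
```

```bash
python3 lip.py
```

```text
lip in bin [  4.   30.5 150.2] tilt 0.002 q [ 0.03  0.34  1.72 -0.    1.09 -1.41]
```

Emit:
{"op": "steer_hand", "data": {"steps": "0,-2,-2,-0.02,0,0;0,-5,-4,-0.05,0,0;0,-8,-7,-0.08,0,0;0,-8,-7,-0.08,0,0;0,-8,-7,-0.08,0,0;0,-8,-7,-0.08,0,0;0,-8,-7,-0.08,0,0;0,-5,-4,-0.05,0,0;0,0,0,0,0,0;0,0,0,0,0,0"}}

```text
t: 8.18
tool_pos: [572.7, -30.6, 280.6]
ee_rot: [0.064, 0.965, 0.256, 0.017]
contact_force: [0.6, 0.8, -5.8]
grip_width: 0.216
grip_force: 108.7
```

```bash
python3 lip.py; python3 st.py
```

```text
lip in bin [  5.2  27.7 151.8] tilt 0.518 q [-0.33  0.35  1.72  0.54  1.24 -2.  ]
t 8.1833 q [-0.333  0.347  1.721  0.54   1.235 -1.996] pos [572.7 -30.6 280.6]
tool x,y,z in world: [[-0.9913, 0.1316, -0.0012], [0.1138, 0.8612, 0.4953], [0.0662, 0.4909, -0.8687]]
model err 0.0 F [ 0.6  0.8 -5.8] grip 0.21570295509432458 108.73176097869873
```

Create ik.py:
```python
from h import *
from scipy.optimize import least_squares
Q=[eval(l) for l in open("log.txt")]
def fk(p,q):
    a,l2,l3,h,d,e=p; s=q[1]+q[2]
    w=R.from_euler("z",q[0]).apply([a+l2*np.sin(q[1])+l3*np.sin(s)+e*np.cos(s),0,h+l2*np.cos(q[1])+l3*np.cos(s)-e*np.sin(s)])
    m=R.from_euler("z",q[0])*R.from_euler("y",s)*R.from_euler("z",q[3])*R.from_euler("y",q[4])*R.from_euler("z",q[5]+np.pi/2)
    return w+m.apply([0,0,d]),m
f=lambda p:np.concatenate([(fk(p,q)[0]-x) for q,x,_ in Q]+[(p-[0,470,470,250,260,0])*.003])
P=least_squares(f,[0,470,470,250,260,0]).x
if __name__=="__main__":
    print(P.round(1),np.abs(f(P)[:-6]).max().round(1))
    for yaw in (1.44,1.2,1.0,.8):
        q=np.array(Q[-1][0])
        for th in (.52,.8,1.0,1.2):
            W=R.from_euler("z",yaw)*R.from_matrix([[0,1,0],[1,0,0],[0,0,-1]])*R.from_euler("x",-th)
            lip=np.array([560,-87,0])+R.from_euler("z",-.1275).apply([5,25,130]); t=lip-W.apply([0,-90,97])
            g=lambda q:np.concatenate([(fk(P,q)[0]-t)/300,(fk(P,q)[1].inv()*W).as_rotvec()])
            r=least_squares(g,q); q=r.x; print(yaw,th,q.round(2),round(r.cost,5),t.round())
```

```bash
python3 ik.py
```

```text
[ -1.2 556.7 486.7 335.5 324.1  70.9] 11.9
1.44 0.52 [-0.34  0.38  1.74  0.55  1.2  -2.03] 0.0 [572. -33. 259.]
1.44 0.8 [-0.51  0.49  1.7   0.75  1.38 -2.26] 0.0 [567. -70. 262.]
1.44 1.0 [-0.61  0.6   1.66  0.85  1.53 -2.38] 0.0 [564. -96. 258.]
1.44 1.2 [-0.68  0.72  1.61  0.93  1.67 -2.47] 0.0 [ 561. -120.  249.]
1.2 0.52 [-0.34  0.33  1.81  0.6   1.07 -1.85] 0.0 [579. -35. 259.]
1.2 0.8 [-0.54  0.41  1.83  0.85  1.22 -2.18] 0.0 [566. -69. 262.]
1.2 1.0 [-0.65  0.51  1.82  0.97  1.36 -2.35] 0.0 [556. -94. 258.]
1.2 1.2 [-0.74  0.64  1.8   1.06  1.51 -2.49] 0.0 [ 547. -117.  249.]
1.0 0.52 [-0.34  0.29  1.86  0.63  0.96 -1.7 ] 0.0 [584. -38. 259.]
1.0 0.8 [-0.54  0.35  1.93  0.95  1.08 -2.11] 0.0 [564. -69. 262.]
1.0 1.0 [-0.67  0.44  1.95  1.1   1.22 -2.34] 0.0 [550. -91. 258.]
1.0 1.2 [-0.77  0.57  1.95  1.19  1.38 -2.53] 0.0 [ 537. -111.  249.]
0.8 0.52 [-0.32  0.26  1.91  0.65  0.84 -1.53] 0.0 [589. -41. 259.]
0.8 0.8 [-0.53  0.28  2.03  1.05  0.93 -2.04] 0.0 [563. -68. 262.]
0.8 1.0 [-0.67  0.37  2.09  1.25  1.08 -2.34] 0.0 [545. -87. 258.]
0.8 1.2 [-0.79  0.5   2.11  1.36  1.26 -2.59] 0.0 [ 528. -104.  249.]
```

The joint limits still allow the pour (j6 ≈ -2.47 at 1.2 rad), so I'll go on slowly: lower 22 mm, then pivot about the lip.

Emit:
{"op": "steer_hand", "data": {"steps": "0,-5,9,0,0,0;0,-6,10,0,0,0;0,-4,-3.5,-0.04,0,0;0,-4,-3.5,-0.04,0,0;0,-4,-3.5,-0.04,0,0;0,-4,-3.5,-0.04,0,0;0,-4,-3.5,-0.04,0,0;0,-4,-3.5,-0.04,0,0;0,-4,-3.5,-0.04,0,0;0,-4,-3.5,-0.04,0,0;0,0,0,0,0,0;0,0,0,0,0,0"}}

```text
t: 9.18
tool_pos: [567.2, -69.7, 259.7]
ee_rot: [0.059, 0.911, 0.406, 0.026]
contact_force: [0.3, 0.9, -3.8]
grip_width: 0.219
grip_force: 109.4
```

```bash
python3 lip.py
```

```text
lip in bin [  4.5  30.3 127.9] tilt 0.839 q [-0.52  0.49  1.71  0.77  1.41 -2.28]
```

Emit:
{"op": "steer_hand", "data": {"steps": "0,-4,-3.5,-0.04,0,0;0,-4,-3.5,-0.04,0,0;0,-4,-3.5,-0.04,0,0;0,-4,-3.5,-0.04,0,0;0,-4,-3.5,-0.04,0,0;0,-2,-2,-0.02,0,0;0,0,0,0,0,0;0,0,0,0,0,0;0,0,0,0,0,0;0,0,0,0,0,0"}}

```text
t: 10.02
tool_pos: [563.7, -98.0, 255.4]
ee_rot: [0.055, 0.861, 0.504, 0.033]
contact_force: [1.2, 0.2, -4.2]
grip_width: 0.219
grip_force: 109.5
```

```bash
python3 lip.py; python3 st.py
```

Run:
```python
from h import *
c=imaging.camera("side"); crop(c,170,130,230,200,2.8,"pics/p1.png")
```

```text
lip in bin [  5.   30.3 129.4] tilt 1.059 q [-0.61  0.6   1.67  0.88  1.56 -2.4 ]
t 10.0167 q [-0.613  0.605  1.669  0.881  1.564 -2.402] pos [563.7 -98.  255.4]
tool x,y,z in world: [[-0.9919, 0.1269, -0.0009], [0.0614, 0.4861, 0.8717], [0.1111, 0.8646, -0.49]]
model err 0.0 F [ 1.2  0.2 -4.2] grip 0.21923146991153136 109.45326447486877
```

View pics/p1.png

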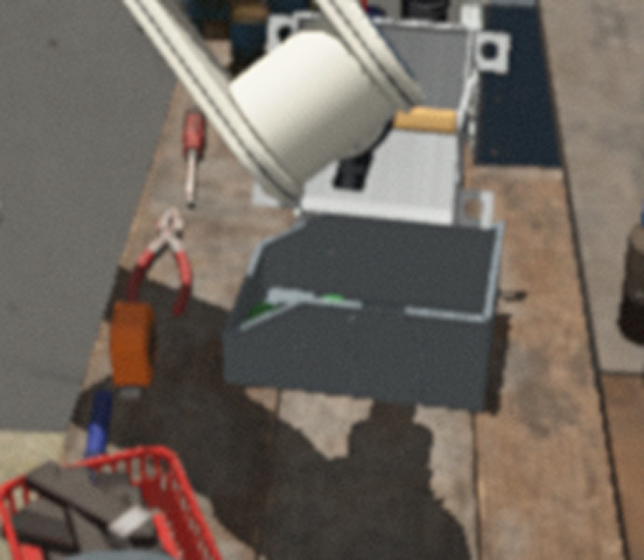

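The side view shows green couplings low in the bin, with the visible tote floor empty. The arm hides part of it, so I'll tip a little further, then check with the wrist camera.

Emit:
{"op": "steer_hand", "data": {"steps": "0,-4,-3.5,-0.04,0,0;0,-4,-3.5,-0.04,0,0;0,0,0,0,0,0;0,0,0,0,0,0;0,0,0,0,0,0"}}

```text
t: 10.48
tool_pos: [562.4, -108.2, 251.3]
ee_rot: [0.054, 0.841, 0.538, 0.035]
contact_force: [-0.4, 0.4, -4.0]
grip_width: 0.217
grip_force: 109.4
```

```bash
python3 lip.py
```

Run:
```python
from h import *
c=imaging.camera("wrist"); cv2.imwrite("pics/w2.png",c["frame"][:,:,::-1])
```

```text
lip in bin [  4.9  29.9 129. ] tilt 1.139 q [-0.64  0.65  1.65  0.91  1.62 -2.44]
```

View pics/w2.png

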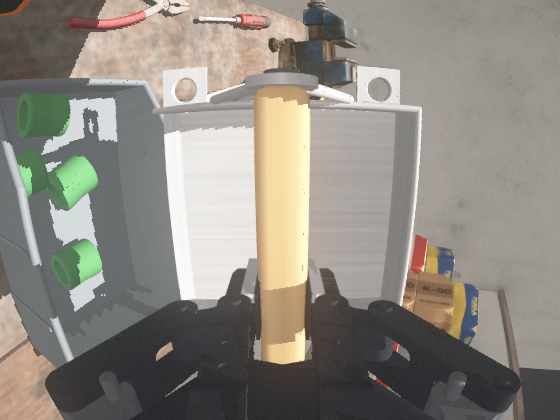

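All four couplings are in the bin, at (43,115), (30,170), (73,182) and (77,263), and the tote is empty. I'll raise and level it.

Emit:
{"op": "steer_hand", "data": {"steps": "0,10,-5,0,0,0;0,18,-8,0,0,0;0,18,-8,0,0,0;0,9,-4,0,0,0;0,7.5,7.5,0.08,0,0;0,7.5,7.5,0.08,0,0;0,7.5,7.5,0.08,0,0;0,7.5,7.5,0.08,0,0;0,7.5,7.5,0.08,0,0;0,7.5,7.5,0.08,0,0;0,7.5,7.5,0.08,0,0"}}

```text
t: 11.45
tool_pos: [571.3, -35.3, 321.2]
ee_rot: [0.061, 0.957, 0.284, 0.019]
contact_force: [0.3, -0.1, -5.0]
grip_width: 0.218
grip_force: 109.2
```

Emit:
{"op": "steer_hand", "data": {"steps": "0,7.5,7.5,0.08,0,0;0,7.5,7.5,0.08,0,0;0,7.5,7.5,0.08,0,0;0,7.5,7.5,0.08,0,0;0,7.5,7.5,0.08,0,0;0,7.5,7.5,0.08,0,0;0,7.5,7.5,0.08,0,0;0,2,2,0.019,0,0;0,0,0,0,0,0;0,0,0,0,0,0"}}

```text
t: 12.28
tool_pos: [579.7, 32.2, 286.5]
ee_rot: [0.064, 0.998, 0.001, -0.0]
contact_force: [1.1, -0.6, -4.7]
grip_width: 0.217
grip_force: 109.2
```

```bash
python3 st.py; python3 lip.py
```

```text
t 12.2833 q [ 0.033  0.299  1.678  0.003  1.165 -1.411] pos [579.7  32.2 286.5]
tool x,y,z in world: [[-0.9919, 0.1268, 0.0012], [0.1268, 0.9919, 0.0027], [-0.0008, 0.0029, -1.0]]
model err 0.0 F [ 1.1 -0.6 -4.7] grip 0.21685256685172774 109.17509078979492
lip in bin [  4.1  31.3 189.2] tilt 0.003 q [ 0.03  0.3   1.68  0.    1.16 -1.41]
```

Emit:
{"op": "steer_hand", "data": {"steps": "4,12,0,0,0,0;8,24,0,0,0,0;10,30,0,0,0,0;10,30,0,0,0,0;10,27,0,0,0,0;6,14,0,0,0,0;2,6,0,0,0,0;0,0,0,0,0,0"}}

```text
t: 12.95
tool_pos: [548.7, 180.4, 286.8]
ee_rot: [0.064, 0.998, 0.001, -0.0]
contact_force: [-0.7, -0.5, -3.4]
grip_width: 0.217
grip_force: 109.2
```

Emit:
{"op": "steer_hand", "data": {"steps": "0,0,0,0,0,0.12;0,0,0,0,0,0.12;0,0,0,0,0,0.12;0,0,0,0,0,0.12;0,0,0,0,0,0.12;0,0,0,0,0,0.12;0,0,0,0,0,0.12;0,0,0,0,0,0.12;0,0,0,0,0,0.12;0,0,0,0,0,0.12;0,0,0,0,0,0.12;0,0,0,0,0,0"}}

```text
t: 13.95
tool_pos: [549.3, 178.2, 286.6]
ee_rot: [0.665, 0.747, 0.0, -0.0]
contact_force: [-0.2, 0.3, -4.4]
grip_width: 0.214
grip_force: 109.2
```

Emit:
{"op": "steer_hand", "data": {"steps": "0,0,0,0,0,0;0,0,0,0,0,0"}}

```text
t: 14.12
tool_pos: [549.2, 178.9, 286.6]
ee_rot: [0.662, 0.75, 0.0, -0.0]
contact_force: [-0.3, 0.5, -2.6]
grip_width: 0.211
grip_force: 109.2
```

```bash
python3 st.py
```

```text
t 14.1167 q [2.940e-01 2.940e-01 1.685e+00 1.000e-03 1.162e+00 1.690e-01] pos [549.2 178.9 286.6]
tool x,y,z in world: [[-0.1246, 0.9922, 0.0011], [0.9922, 0.1246, 0.0002], [0.0001, 0.0011, -1.0]]
model err 0.0 F [-0.3  0.5 -2.6] grip 0.210881265684679 109.21263456344604
```

Emit:
{"op": "steer_hand", "data": {"steps": "8,4,5,0,0,0;9,4,15,0,0,0;8,4,20,0,0,0;2,0.5,14,0,0,0;0,0,8,0,0,0;0,0,0,0,0,0;0,0,0,0,0,0;0,0,0,0,0,0"}}

```text
t: 14.78
tool_pos: [558.7, 208.4, 225.4]
ee_rot: [0.662, 0.749, 0.001, 0.0]
contact_force: [-0.8, -0.2, -3.7]
grip_width: 0.214
grip_force: 109.1
```

```bash
python3 st.py
```

Run:
```python
from h import *
c=imaging.camera("top")
a=cv2.resize(c["frame"][160:260,190:290],None,fx=6,fy=6,interpolation=3)
cv2.imwrite("pics/t2.png",a[:,:,::-1])
```

```text
t 14.7833 q [3.370e-01 3.870e-01 1.701e+00 1.000e-03 1.051e+00 2.130e-01] pos [558.7 208.4 225.4]
tool x,y,z in world: [[-0.1227, 0.9924, 0.0013], [0.9924, 0.1227, 0.0016], [0.0015, 0.0015, -1.0]]
model err 0.0 F [-0.8 -0.2 -3.7] grip 0.21408848664349078 109.0873646736145
```

View pics/t2.png

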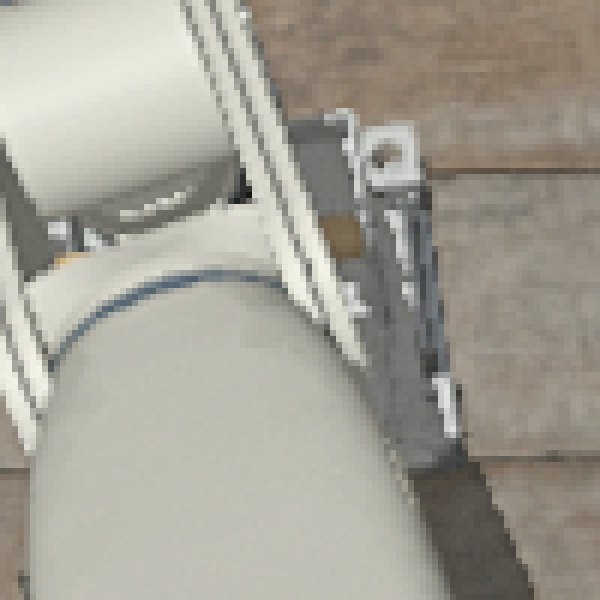

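The arm hides most of the tote, but the (+x,-y) ear is visible at crop (388,154). I'll take the wrist and side views as a composite to see the pins against the holes.

Run:
```python
from h import *
c=imaging.camera("top"); print("TR ear",plane(c,190+388/6-.4,160+154/6-.4,126.6).round(1))
Rz=R.from_euler("z",.1228); 
print("TR hole pred/pin",(Rz.apply([73,-96,0])+[558.3,207.1,0]).round(1))
w=imaging.camera("wrist"); s=imaging.camera("side")
def fproj(p):
    q=R.from_quat(w["orientation"]).inv().apply(p-w["xyz"]); r=np.hypot(q[0],q[1]); a=np.arctan2(r,q[2]); return q[:2]/r*a*w["fx"]+[w["cx"],w["cy"]]
st=arm.state(); rt=R.from_quat(st["ee_rot"]); tp=st["tool_pos"]
for x in(-73,73):
    e=tp+rt.apply([96,x,104.8-6]); pn=Rz.apply([x,96,104])+[558.3,207.1,0]
    print("wrist ear",fproj(e).round(1),"pin tip",fproj(pn).round(1),"side ear -y",proj(s,tp+rt.apply([-96,x,98.8])).round(1),"pin -y",proj(s,Rz.apply([x,-96,104])+[558.3,207.1,0]).round(1), "ear+y",proj(s,e).round(1))
a=cv2.resize(w["frame"][60:180,180:380],(800,480)[0:2],interpolation=3)
A=cv2.resize(w["frame"][60:140,180:380],(800,320),interpolation=3)
B=cv2.resize(s["frame"][120:190,260:360],(400,280),interpolation=3)
cv2.imwrite("pics/m1.png",np.vstack([A,np.hstack([B,np.zeros_like(B)])])[:,:,::-1])
```

```text
TR ear [645.  125.1 126.6]
TR hole pred/pin [642.5 120.8   0. ]
wrist ear [185.   95.5] pin tip [192.3  99.1] side ear -y [[279.6 177. ]] pin -y [[279.4 184. ]] ear+y [[276.2 148.4]]
wrist ear [379.5  95.6] pin tip [370.7  99.1] side ear -y [[329.8 175.9]] pin -y [[329.3 183. ]] ear+y [[321.7 147.6]]
```

View pics/m1.png

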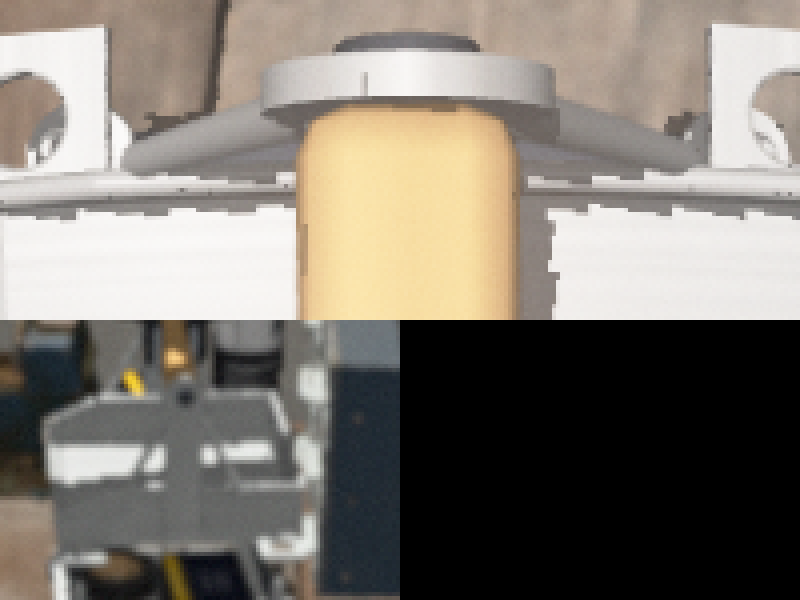

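In the wrist view, the hole centres sit at about v=90 against pins at about v=96. The tote is therefore about 3 mm too far along +y and about right in x; the top-view ear suggests +4 and +2.5 mm. I'll shift by (-3.2,-1.2) and descend gently.

Emit:
{"op": "steer_hand", "data": {"steps": "-3.2,-1.2,0,0,0,0;0,0,8,0,0,0;0,0,8,0,0,0;0,0,4,0,0,0;0,0,4,0,0,0;0,0,4,0,0,0;0,0,0,0,0,0"}}

```text
t: 15.57
tool_pos: [556.7, 204.8, 195.3]
ee_rot: [0.662, 0.749, -0.0, -0.001]
contact_force: [0.0, -0.3, -3.5]
grip_width: 0.22
grip_force: 109.1
```

```bash
python3 st.py
```

```text
t 15.5667 q [3.320e-01 4.210e-01 1.729e+00 1.000e-03 9.930e-01 2.090e-01] pos [556.7 204.8 195.3]
tool x,y,z in world: [[-0.1225, 0.9925, 0.0006], [0.9925, 0.1225, -0.0016], [-0.0016, 0.0004, -1.0]]
model err 0.0 F [ 0.  -0.3 -3.5] grip 0.21957664970046203 109.11816716194153
```

Emit:
{"op": "steer_hand", "data": {"steps": "0,0,3,0,0,0;0,0,3,0,0,0;0,0,0,0,0,0;0,0,0,0,0,0"}}

```text
t: 15.9
tool_pos: [557.2, 205.0, 190.4]
ee_rot: [0.662, 0.749, 0.0, -0.0]
contact_force: [0.6, 0.3, -4.0]
grip_width: 0.216
grip_force: 109.2
```

```bash
python3 st.py
```

```text
t 15.9 q [3.320e-01 4.270e-01 1.732e+00 1.000e-03 9.820e-01 2.090e-01] pos [557.2 205.  190.4]
tool x,y,z in world: [[-0.1224, 0.9925, 0.001], [0.9925, 0.1224, -0.0], [-0.0001, 0.001, -1.0]]
model err 0.0 F [ 0.6  0.3 -4. ] grip 0.21572052363718228 109.19373750686646
```

No contact force with the ears already below the pin shoulders, so the pins are in the holes. Now the last few millimetres.

Emit:
{"op": "steer_hand", "data": {"steps": "0,0,2,0,0,0;0,0,2,0,0,0;0,0,1.5,0,0,0;0,0,1,0,0,0;0,0,0,0,0,0;0,0,0,0,0,0"}}

```text
t: 16.4
tool_pos: [557.3, 204.9, 184.2]
ee_rot: [0.662, 0.749, 0.0, -0.0]
contact_force: [-0.4, -0.6, -0.8]
grip_width: 0.217
grip_force: 109.5
```

```bash
python3 st.py
```

```text
t 16.4 q [3.320e-01 4.350e-01 1.736e+00 1.000e-03 9.700e-01 2.090e-01] pos [557.3 204.9 184.2]
tool x,y,z in world: [[-0.1224, 0.9925, 0.0009], [0.9925, 0.1224, 0.0003], [0.0002, 0.001, -1.0]]
model err 0.0 F [-0.4 -0.6 -0.8] grip 0.21655415504818895 109.52142477035522
```

Emit:
{"op": "steer_hand", "data": {"steps": "0,0,1,0,0,0;0,0,0.5,0,0,0;0,0,0,0,0,0;0,0,0,0,0,0"}}

```text
t: 16.73
tool_pos: [557.6, 205.0, 183.5]
ee_rot: [0.662, 0.749, 0.001, -0.0]
contact_force: [-2.9, -2.8, 5.3]
grip_width: 0.212
grip_force: 110.7
```

```bash
python3 st.py
```

```text
t 16.7333 q [3.320e-01 4.360e-01 1.737e+00 1.000e-03 9.680e-01 2.090e-01] pos [557.6 205.  183.5]
tool x,y,z in world: [[-0.1223, 0.9925, 0.0011], [0.9925, 0.1223, 0.0012], [0.001, 0.0012, -1.0]]
model err 0.0 F [-2.9 -2.8  5.3] grip 0.2115886520102103 110.71173548698425
```

Seated on the collars, pressing lightly. Open, withdraw, and then look.

Emit:
{"op": "steer_hand", "data": {"steps": "0,0,0,0,0,0;0,0,0,0,0,0;0,0,0,0,0,0;0,0,0,0,0,0;0,0,0,0,0,0;0,0,0,0,0,0;0,0,0,0,0,0;0,0,0,0,0,0", "aperture": 1.0}}

```text
t: 17.4
tool_pos: [557.3, 205.0, 182.5]
ee_rot: [0.662, 0.749, 0.0, -0.0]
contact_force: [-0.4, -0.3, -0.3]
grip_width: 1.002
grip_force: 0.0
```

Emit:
{"op": "steer_hand", "data": {"steps": "0,0,-5,0,0,0;0,0,-15,0,0,0;0,0,-30,0,0,0;0,0,-35,0,0,0;0,0,-35,0,0,0;0,-30,-15,0,0,0;0,-35,0,0,0,0;0,-35,0,0,0,0;0,-35,0,0,0,0;0,-30,0,0,0,0;0,0,0,0,0,0;0,0,0,0,0,0"}}

```text
t: 18.4
tool_pos: [392.7, 184.6, 318.3]
ee_rot: [0.662, 0.749, 0.001, 0.0]
contact_force: [0.9, 0.8, 0.4]
grip_width: 1.001
grip_force: 0.0
```

Run:
```python
from h import *
c=imaging.camera("top"); s=imaging.camera("side"); Rz=R.from_euler("z",.1228)
for x in(-73,73):
  for y in (-96,96): print((x,y),proj(c,Rz.apply([x,y,84])+[558.3,207.1,0]).round(1))
A=cv2.resize(c["frame"][160:260,190:350],(800,500),interpolation=3)[:,:480]; B=cv2.resize(s["frame"][120:280,240:360],(315,420),interpolation=3)
B=np.vstack([B,np.zeros((80,315,3),np.uint8)])
cv2.imwrite("pics/f1.png",np.hstack([A,B])[:,:,::-1])
```

```text
(-73, -96) [[262.2 230.3]]
(-73, 96) [[206.1 238.5]]
(73, -96) [[256.4 189.3]]
(73, 96) [[201.5 197.2]]
```

View pics/f1.png

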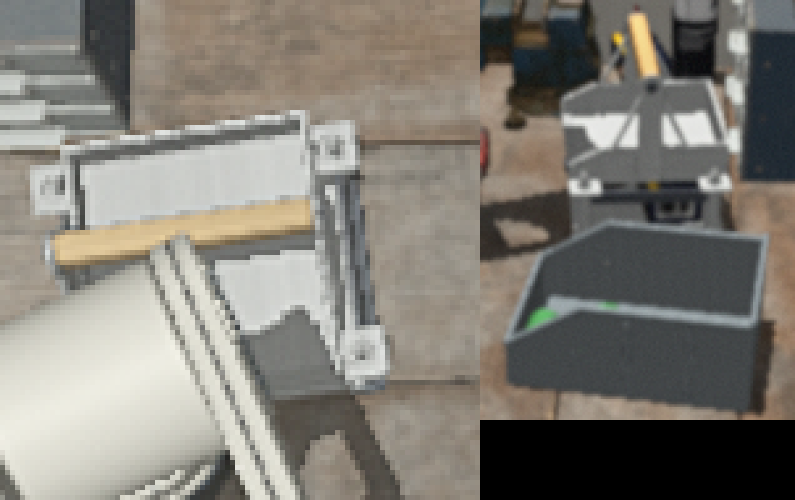

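The tote is seated level, with pins showing in the ear holes at crop (50,187), (333,147) and (363,350). The gripper is clear and the couplings are in the bin.

```bash
python3 -c "
from station import arm, imaging, sign_off
print(sign_off())"
```

```text
the job is handed in; nothing more can be done
None
```

The job is handed in at about 18.5 s of the 64 s: all four couplings are in the bin, and the empty tote is released on the stand's top tier, level to the eye, with pins visible in the three ear holes in view (the arm hid the fourth); no verdict came back.

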